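# Load a wooden roller into the V-block jig and clamp it

### The job

Take the thick round roller from the notched rack and lower it gently into the two V-blocks of the drilling jig, so that it beds down in both Vs with its end pushed up against the stop plate. Only then swing the toggle clamp's handle over and press it fully home, so that the rubber foot holds the roller. Leave the other two blanks and everything else on the bench where they are.

Things in the scene. Friction and masses are not known exactly. Their poses are not given: they have to be found in the camera images.
- roller_center (a point): Centre of the workpiece: a plain wooden roller, a solid round bar 40 mm in diameter, 180 mm long, 0.13 to 0.24 kg. Its x axis is the roller's long axis, either way round (the others turn as it rolls). It starts in one of the rack's three notches, axis 68 mm above the bench; its middle 90 mm hang free between the battens, the next blank's axis 95 mm away.
- rack: Fixed wooden stock rack: a 12 mm board, 190 mm (x) by 290 mm (y), with two upright battens along y, 30 mm thick, tops 62 mm above the bench, centred at x = -60 and +60 mm. Each has three 90 degree V-notches, at y = -95, 0 and +95 mm; the blanks lie along x across both battens. Origin on the bench under its centre; z up.
- jig: Fixed drilling jig. Origin on the bench under the middle of the seated roller; x along the seated roller towards stop and clamp, z up. On an 18 mm board (x -105 to +185, y +-55 mm) stand two steel V-blocks centred at x = -60 and +60 mm, each 40 mm long (x), 76 mm wide, tops 73 mm above the bench, with a 90 degree V along x, 52 mm wide at the top and 26 mm deep; 80 mm free between them.
- seat (a point): Where the roller's centre is when it is bedded in both Vs with its end against the stop plate: 75 mm above the bench over the jig's origin; axes as the jig's.
- stop (a point): Centre line of the face of the upright steel stop plate, level with the seated roller's axis: 90 mm from the seat along the jig's x. The plate is 60 mm wide, its top 92 mm above the bench; behind it a wooden riser (jig x 96 to 180 mm, top 96 mm) carries the toggle clamp.
- clamp_handle (a joint): Angle of the toggle clamp's handle: 0 = clamped, handle level, pointing along the jig's +x (away from the roller); -0.05 = its stop, just past dead centre; larger = raised, 1.25 = fully open, near upright. Starts at 1.05 to 1.22, stays where it is left (friction 0.15 N m). The foot meets the roller at about 0.15 rad; the last part needs about 3 N at the grip.
- foot (a point): Lower end of the rubber foot (17 mm in diameter) on the clamp arm. The arm is 62 mm long, pivot at jig x = 122 mm, 113 mm above the bench. Open, it stands near upright, its end up to 190 mm above the bench; closing the handle swings it down by a linkage until the sprung foot bears with about 10 N on top of the roller over the V-block next to the stop.
- clamp_grip (a point): Point on the centre line of the black grip of the clamp handle, 95 mm from the handle's pivot; it moves with the handle. The grip is a bar 19 mm wide (jig y) and 14 mm thick, from 47 to 117 mm from the pivot. x axis along the handle outwards.
- clamp_pivot (a point): Pivot of the clamp handle: jig x = 154 mm, y = 0, 115 mm above the bench, between two cheeks. The handle turns in the jig's x-z plane about it.
- dowel_center (a point): Bystander: centre of a thinner round dowel, 26 mm in diameter, 180 mm long, in another notch of the rack; x along it. Leave it.
- square_blank_center (a point): Bystander: centre of a square wooden blank, 32 mm by 32 mm by 180 mm, lying edge down in the third notch; x along it. Leave it.
- tape: Bystander: black tape measure, 75 x 42 x 70 mm high. Origin at its underside.
- try_square: Bystander: try square lying flat, wooden stock 115 x 28 x 18 mm along x about the origin, steel blade 170 mm long from it in +y. Origin at its underside.
- chisel: Bystander: wood chisel lying along x, 250 mm long, handle to -x, 30 mm high. Origin under the root of the handle.
- mallet: Bystander: wooden mallet lying along x, 310 mm long, 65 mm high, head (75 x 120 mm) centred 110 mm along +x. Origin at its underside.
- offcut: Bystander: wooden offcut 110 x 60 x 38 mm. Origin at its underside.
- wax_tin: Bystander: flat metal tin, 84 mm in diameter, 36 mm high. Origin at its underside.
Things that resemble listed ones, but are neither listed nor needed, are in the scene too. Leave any pink look-alike of the part that bears roller_center alone.

How it is judged:
On the way:
1. the roller is bedded in both V-blocks with its end against the stop plate while the clamp is still open (handle raised by more than 0.7 rad) (y of roller_center in the frame of jig between -0.003 and 0.003 m and z of roller_center in the frame of seat between -0.003 and 0.003 m and angle between the x axis of roller_center and the x axis of jig, either way round below 0.035 rad and x of roller_center in the frame of seat above -0.003 m and value of joint clamp_handle above 0.7 rad), for 0.3 s.
At the end, for the whole second after the job is handed in: The roller lies still in both Vs, its axis within 3 mm of the seat sideways and in height and within 0.035 rad of the Vs' direction, its end within 3 mm of the stop plate; the clamp's handle is home (below 0.08 rad) and its rubber foot presses the roller with more than 3 N (y of roller_center in the frame of jig between -0.003 and 0.003 m and z of roller_center in the frame of seat between -0.003 and 0.003 m and angle between the x axis of roller_center and the x axis of jig, either way round below 0.035 rad and x of roller_center in the frame of seat above -0.003 m and value of joint clamp_handle below 0.08 rad and contact force between clamp_pad and roller above 3 N and linear speed of roller below 0.01 m/s); the robot touches nothing.
It fails at once if the roller falls or is thrown into the Vs: faster than 0.45 m/s within 30 mm above its seat (as after a drop of over 10 mm) (linear speed of roller above 0.45 m/s and horizontal distance between roller_center and seat below 0.08 m and z of roller_center in the frame of seat below 0.03 m).
It fails at once if the roller is dropped or rammed into the jig (more than 60 N) (contact force between roller and jig above 60 N).
It fails at once if another blank or a bystander is shifted by more than 25 mm (distance of any of dowel_center, square_blank_center, tape, try_square, chisel, mallet, offcut, wax_tin from where it was at the start of the episode above 0.025 m).
It also fails if it takes over 58 s, if anything falls off the work surface, if the arm or the gripper's body presses on something with over 40 N, if the wrist force passes 120 N, or if a joint passes its speed limit or range.

### The arm

A 6-joint arm with a two-finger parallel gripper is mounted at the origin on the work surface. World frame = base frame: x ahead of the robot, y to its left, z up, the work surface at z = 0. Lengths are in m, angles in rad, forces in N, time in s.
With the tool pointing down it reaches from about 0.375 to 0.9 m from the base axis. Payload 3.1 kg.
Tool frame: the origin (TCP) lies where the fingers leave the gripper's body, on its centre line; the fingertips stand 73 mm ahead of it and the grasp point (between the pads) lies 54 mm ahead of it; z points along the fingers, y is the line along which they close (so a half turn about z gives the same grasp; the last joint's range is limited). The gripper opens to 85 mm and grips with 20 to 120 N. Pads are 22 mm wide; open, the fingers measure 114 mm over their backs; the gripper's body (76 mm by 85 mm) begins 54 mm behind the grasp point. The pads swing forward as they close: fully open they stand 13 mm farther back than shut.
Start: joints at [-0.178, 0.527, 1.433, -0, 1.181, -0.178], TCP at [0.625, 0, 0.304] pointing down, gripper open.
Joint ranges: [-3.08, 3.08], [-0.75, 2.2], [0.22, 2.44], [-1.43, 4.57], [0, 2.65], [-2.85, 2.85]. Speed limits (rad/s): [2.79, 2.79, 3.14, 3.14, 3.14, 3.14].

### API

Orientations are given as a unit quaternion [x, y, z, w].
In Python, from station import manip gives the robot as it stands.
- The arm moves only by the shell command python3 -m crank 'ROWS' [FORCE]. ROWS is JSON, a list of rows, each an object with "dp": the shift along the tool's x, y, z normalised to -1 to 1, where 1 is 50 cm, a list of three; "delta_rot": the turn, a rotation vector about the tool's x, y, z normalised to -1 to 1, where 1 is 2 pi rad, a list of three; "fingers": the opening, from -1 (shut) to 1 (fully open). A call has 1 to 12 rows; each row shifts and turns the commanded pose from where the row before left it, along the tool's axes as they then stand; what a row does not reach is not made up. A row lasts 1/12 s, in which the tool goes at most 41.7 mm and 7.16 degrees, less where a joint would pass 70% of its speed; a pose out of reach is approached as far as the arm can. A call with a number of a shift or a turn outside -1 to 1 is refused whole. A call with a gripper value outside its range is refused whole. The fingers move at their own pace and stop on an object; FORCE is the grip in N (left out, the last holds). Time passes only in rows, so rows that do not move let the fingers close. It gives the time, the measured TCP pose, the force, the opening and the grip force at its end, in the units of the state.
- manip.sense(): the state, without advancing time (a new reading comes with each control period).
- manip.snapshot(name): name is "scene" or "side" or "wrist"; returns (picture, depth): 384x512x3 uint8, red, green, blue; 384x512 float32, m along the optical axis (not along the pixel's ray), 0 where there is no reading.
- manip.camera_model(name): a dict with "fx", "fy", "cx", "cy" (pixels), "k1" (the pictures are not rectified: a ray, as slopes to the right and down, at radius r is drawn at 1 + k1 r^2 times it, then the intrinsics apply), "origin" and "attitude" of the camera in the world. Camera axes: x right, y up, looking along -z (the intrinsics and any distortion apply to the point x, -y, -z); pixel columns grow to the right and rows downward; lengths in m; the calibration is good to about 2 mm. A picture is of the moment at which its call begins: read the wrist's pose just before it. camera_model takes no time and is no camera call; for the wrist camera it gives the pose at the moment of the call.
- manip.sign_off(): hands the job in; it is judged then, once.
The state is a dict: "t": time; "q": joint angles; "qd": joint speeds; "tau": joint torques, N m; "tcp_pos": TCP position; "tool_rot": TCP orientation; "force": force on the tool from outside, world axes, zero at the start; "ft_torque": the same for the moment, N m; "finger_gap": opening from 0.0 (shut) to 1.0 (fully open); "gripper_force": force on a finger pad.
Only numpy, scipy, OpenCV 4.12 (cv2) and the standard library are available. Lean on these libraries where they do the work, as an engineer would, in place of code of your own. Each camera call takes 0.05 s, during which the arm holds its last target. There are 200 camera calls.

## Working session

There is one attempt and no reset: what is moved stays moved. The work goes in short steps, Python scripts to look and compute and a shell command to move; the robot and the scene stay as the last step left them, time stands still between calls to the robot, and variables do not carry over. Pictures are saved under pics/ and viewed, at most 10 in all, crops included, and the job is handed in when it is done.

```bash
mkdir -p pics; ls; cat > h.py <<'E'
import numpy as np,cv2
from scipy.spatial.transform import Rotation as R
from station import manip
def cam(n):
    m=manip.camera_model(n); return m
def att(m):
    a=np.array(m["attitude"],float)
    return a if a.shape==(3,3) else R.from_quat(a).as_matrix()
def cloud(n):
    m=cam(n); im,d=manip.snapshot(n)
    h,w=d.shape; u,v=np.meshgrid(np.arange(w),np.arange(h))
    K=np.array([[m["fx"],0,m["cx"]],[0,m["fy"],m["cy"]],[0,0,1.]])
    p=cv2.undistortPoints(np.stack([u,v],-1).reshape(-1,1,2).astype(float),K,np.array([m["k1"],0,0,0.])).reshape(h,w,2)
    c=np.stack([p[...,0]*d,-p[...,1]*d,-d],-1)
    P=c@att(m).T+np.array(m["origin"]); P[d==0]=np.nan
    return im,d,P
E
python3 - <<'E'
from h import *
print(manip.sense())
for n in("scene","side"):
    print(cam(n)); im,d,P=cloud(n); np.savez(n+".npz",im=im,d=d,P=P); cv2.imwrite(f"pics/{n}.png",im[...,::-1])
E
```

```text
pics
{'t': 0.0, 'q': array([-1.78501379e-01,  5.28498448e-01,  1.43393384e+00,  8.18196982e-06,
        1.18139834e+00, -1.78484241e-01]), 'qd': array([-1.13921988e-03, -5.25396045e-05, -4.28813092e-04,  2.51301411e-04,
       -4.71639883e-04,  1.36000200e-03]), 'tau': array([ 2.50220628e-04, -4.42344439e+01, -1.78024775e+01, -2.06930472e-04,
        8.36740597e-03,  2.24214921e-05]), 'tcp_pos': array([6.24425988e-01, 1.33889809e-04, 3.02903585e-01]), 'tool_rot': array([ 7.07113499e-01,  7.07099178e-01, -6.35081376e-04, -9.21310865e-04]), 'force': array([0.31279303, 0.42153925, 0.23664994]), 'ft_torque': array([0.02473038, 0.02686315, 0.01984289]), 'gripper_force': 0.0, 'finger_gap': 1.0010284863230894}
{'fx': 410.3657253767368, 'fy': 410.3657253767368, 'cx': 255.31190725559946, 'cy': 198.6379529203343, 'k1': -0.054460787140342075, 'origin': array([1.45594936, 0.16669465, 1.03347139]), 'attitude': array([0.26821622, 0.27999861, 0.67787087, 0.62462142])}
{'fx': 399.4884526006703, 'fy': 399.4884526006703, 'cx': 263.72163292913586, 'cy': 199.33116440302118, 'k1': 0.02499850837447469, 'origin': array([0.29267143, 0.96124141, 0.93250616]), 'attitude': array([-0.0542877 ,  0.39517382,  0.90965647, -0.11582571])}
```

View pics/scene.png

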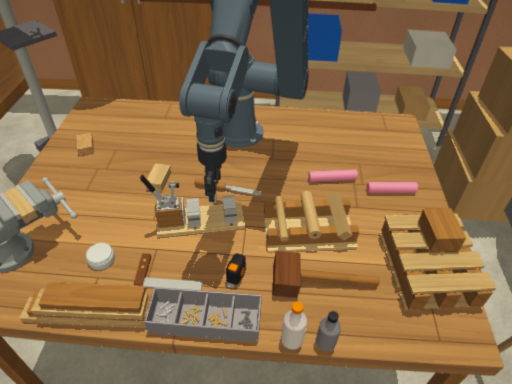

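View pics/side.png

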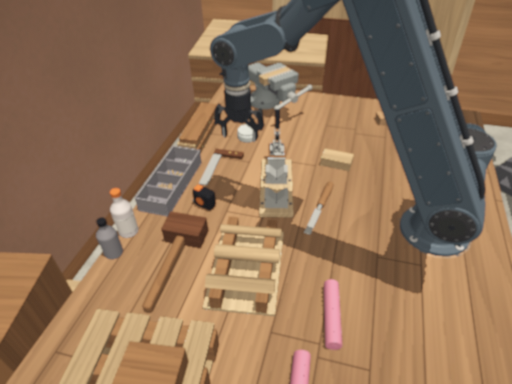

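The scene view shows the jig at about (200,212), with the clamp at its left end. The rack is at about (310,222) with three blanks: a thin one on the left, a thick one in the middle and a square one on the right. The side view shows the jig at (277,180) and the rack at (245,265). Next I'll measure both from depth.

```bash
python3 - <<'E'
from h import *
out=[]
for n,rb,jb in(("scene",(262,190,362,255),(135,170,250,240)),("side",(200,215,290,315),(250,130,300,222))):
    f=np.load(n+".npz");P=f["P"];im=f["im"]
    for k,b in(("rack",rb),("jig",jb)):
        s=P[b[1]:b[3],b[0]:b[2]]; c=im[b[1]:b[3],b[0]:b[2]]
        # board contour: height 6-24mm
        zlo,zhi=((.006,.018),(.012,.024))[k=="jig"]
        m=((s[...,2]>zlo)&(s[...,2]<zhi)).astype(np.uint8)
        q=s[m>0][:,:2]; print(n,k,cv2.minAreaRect(q.astype(np.float32)))
        if k=="rack":
            t=s[(s[...,2]>.066)&(s[...,2]<.11)]; np.save(f"{n}_top.npy",t)
            print(len(t),np.nanmin(t,0),np.nanmax(t,0))
    # enlarged crop
    for k,b in(("rack",rb),("jig",jb)): out.append(cv2.resize(im[b[1]:b[3],b[0]:b[2],::-1],(400,300),interpolation=cv2.INTER_CUBIC))
cv2.imwrite("pics/crops.png",np.vstack([np.hstack(out[:2]),np.hstack(out[2:])]))
# top-down height map of the area, both clouds
H=np.zeros((300,400),np.float32) # x .35-.. 2mm/px
for n in("scene","side"):
    P=np.load(n+".npz")["P"].reshape(-1,3);P=P[~np.isnan(P).any(1)]
    P=P[(P[:,0]>.3)&(P[:,0]<.9)&(abs(P[:,1])<.4)&(P[:,2]<.25)]
    i=((.9-P[:,0])/.002).astype(int).clip(0,299);j=((.4-P[:,1])/.002).astype(int).clip(0,399)
    np.maximum.at(H,(i,j),P[:,2])
cv2.imwrite("pics/top.png",cv2.resize(cv2.applyColorMap((H/.2*255).clip(0,255).astype(np.uint8),cv2.COLORMAP_JET),(800,600),interpolation=cv2.INTER_NEAREST))
E
```

```text
scene rack ((0.4857115149497986, 0.30544406175613403), (0.2824956774711609, 0.33590996265411377), 7.095773220062256)
1389 [0.42393916 0.1559669  0.06600018] [0.70112383 0.42728061 0.09369304]
scene jig ((0.42617470026016235, -0.10244172811508179), (0.325440913438797, 0.37123462557792664), 12.990751266479492)
side rack ((0.5574827194213867, 0.2553308308124542), (0.25114771723747253, 0.37445536255836487), 5.910604476928711)
1954 [0.42493699 0.16484584 0.06601421] [0.70027701 0.41461593 0.09072058]
side jig ((0.5526684522628784, -0.1415015161037445), (0.14028547704219818, 0.4498080313205719), 20.06102752685547)
```

View pics/crops.png

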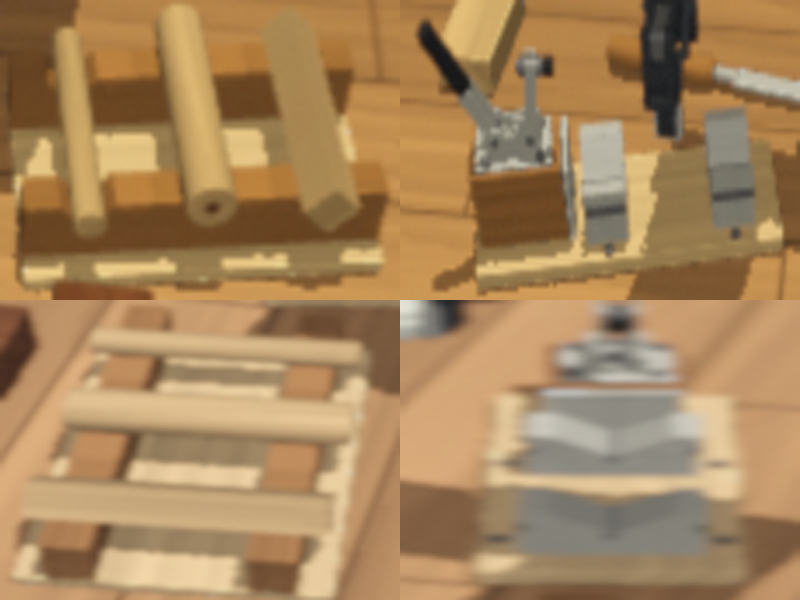

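View pics/top.png

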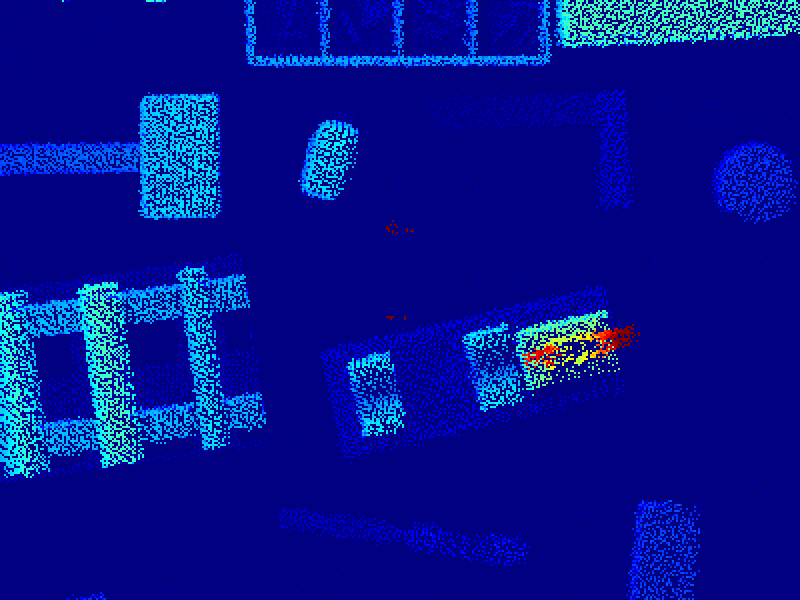

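The top-down height map (1 mm/px) shows the roller as the middle blank, from (98,283) to (122,466). The V-blocks are at (375,395) and (493,365), and the clamp is at about (575,345). Next I'll fit these precisely, one camera at a time.

```bash
cat > fit.py <<'E'
from h import *
from scipy.optimize import least_squares
def roller(P,c,yaw,L=.09):
    # cylinder r=20 fit on the upper side, c=approx centre, yaw= axis direction
    def loc(c,yaw,P):
        d=P[:,:2]-c; return d@[np.cos(yaw),np.sin(yaw)], d@[-np.sin(yaw),np.cos(yaw)]
    for _ in range(3):
        a,b=loc(c,yaw,P); S=P[(abs(a)<.11)&(abs(b)<.024)&(P[:,2]>.066)]
        f=lambda p:np.hypot(loc(c,yaw+p[1],S)[1]-p[0],S[:,2]-p[2])-.02
        r=least_squares(f,[0,0,.068],loss="soft_l1",f_scale=.002).x
        c=c+r[0]*np.array([-np.sin(yaw),np.cos(yaw)]); yaw+=r[1]
    a,b=loc(c,yaw,S); lo,hi=np.percentile(a,[.7,99.3]); 
    return c+(lo+hi)/2*np.array([np.cos(yaw),np.sin(yaw)]),yaw,r[2],lo,hi,len(S)
def jig(P,c,yaw):
    for _ in range(4):
        e=np.array([np.cos(yaw),np.sin(yaw)]);n=np.array([-e[1],e[0]])
        d=P[:,:2]-c;a,b=d@e,d@n
        m=(abs(abs(a)-.06)<.017)&(abs(b)<.022)&(P[:,2]>.04)&(P[:,2]<.08);S=P[m]
        f=lambda p:(S[:,2]-p[2]-abs((S[:,:2]-c)@[-np.sin(yaw+p[1]),np.cos(yaw+p[1])]-p[0]))
        r=least_squares(f,[0,0,.047],loss="soft_l1",f_scale=.002).x
        c=c+r[0]*n;yaw+=r[1]
        d=P[:,:2]-c;e=np.array([np.cos(yaw),np.sin(yaw)]);n=np.array([-e[1],e[0]]);a,b=d@e,d@n
        q=a[(P[:,2]>.045)&(P[:,2]<.082)&(abs(b)<.037)&(abs(a)<.1)]
        A,B=q[q<0],q[(q>0)&(q<.082)]
        E=[np.percentile(A,2),np.percentile(A,98),np.percentile(B,2),np.percentile(B,98)]
        c=c+np.mean(E)*e
    return c,yaw,r[2],np.round(E,4),len(S)
if __name__=="__main__":
  for n in("scene","side"):
    P=np.load(n+".npz")["P"].reshape(-1,3);P=P[~np.isnan(P).any(1)]
    print(n,"roller",roller(P,np.array([.525,.29]),np.arctan2(.024,.183)))
    print(n,"jig",jig(P,np.array([.52,-.034]),np.arctan2(-.118,.030)))
E
python3 fit.py
```

```text
scene roller (array([0.52684785, 0.28866818]), np.float64(0.14411866769261175), np.float64(0.06818427334580114), np.float64(-0.08801128649631562), np.float64(0.09132954963167765), 543)
scene jig (array([ 0.51559198, -0.03829659]), np.float64(-1.3363262792034507), np.float64(0.04911295978446385), array([-0.0795, -0.0403,  0.0405,  0.0793]), 203)
side roller (array([0.52384608, 0.28898089]), np.float64(0.14033320313180925), np.float64(0.06658223875972238), np.float64(-0.08981432741118375), np.float64(0.08726092192218053), 860)
side jig (array([ 0.51748412, -0.03338667]), np.float64(-1.3430928178517771), np.float64(0.04393183004101467), array([-0.0804, -0.0383,  0.0391,  0.0796]), 222)
```

```bash
python3 - <<'E'
from fit import *
im,d,P=cloud("wrist");P=P.reshape(-1,3);P=P[~np.isnan(P).any(1)]
print(cam("wrist")["origin"],P.min(0),P.max(0))
print(jig(P,np.array([.5165,-.036]),-1.34)); cv2.imwrite("pics/w1.png",im[...,::-1])
E
python3 -m crank '[{"dp":[0.048,-0.0166,0.0143],"delta_rot":[0,0,0],"fingers":1},{"dp":[0.048,-0.0166,0.0143],"delta_rot":[0,0,0],"fingers":1},{"dp":[0.048,-0.0166,0.0143],"delta_rot":[0,0,0],"fingers":1},{"dp":[0.048,-0.0166,0.0143],"delta_rot":[0,0,0],"fingers":1},{"dp":[0.048,-0.0166,0.0143],"delta_rot":[0,0,0],"fingers":1},{"dp":[0.048,-0.0166,0.0143],"delta_rot":[0,0,0],"fingers":1},{"dp":[0.048,-0.0166,0.0143],"delta_rot":[0,0,0],"fingers":1},{"dp":[0.048,-0.0166,0.0143],"delta_rot":[0,0,0],"fingers":1},{"dp":[0.048,-0.0166,0.0143],"delta_rot":[0,0,0],"fingers":1},{"dp":[0.048,-0.0166,0.0143],"delta_rot":[0,0,0],"fingers":1},{"dp":[0.048,-0.0166,0.0143],"delta_rot":[0,0,0],"fingers":1},{"dp":[0.048,-0.0166,0.0143],"delta_rot":[0,0,0],"fingers":1}]' 40
python3 -m crank '[{"dp":[0,0,0],"delta_rot":[0,0,-0.0195],"fingers":1},{"dp":[0,0,0],"delta_rot":[0,0,-0.0195],"fingers":1},{"dp":[0,0,0],"delta_rot":[0,0,-0.0195],"fingers":1},{"dp":[0,0,0],"delta_rot":[0,0,-0.0195],"fingers":1},{"dp":[0,0,0],"delta_rot":[0,0,-0.0195],"fingers":1},{"dp":[0,0,0],"delta_rot":[0,0,-0.0195],"fingers":1},{"dp":[0,0,0],"delta_rot":[0,0,-0.0195],"fingers":1},{"dp":[0,0,0],"delta_rot":[0,0,-0.0195],"fingers":1},{"dp":[0,0,0],"delta_rot":[0,0,-0.0195],"fingers":1},{"dp":[0,0,0],"delta_rot":[0,0,-0.0195],"fingers":1},{"dp":[0,0,0],"delta_rot":[0,0,-0.0195],"fingers":1},{"dp":[0,0,0],"delta_rot":[0,0,-0.0195],"fingers":1}]'
python3 -m crank '[{"dp":[0,0,0],"delta_rot":[0,0,-0.0195],"fingers":1},{"dp":[0,0,0],"delta_rot":[0,0,-0.0195],"fingers":1},{"dp":[0,0,0],"delta_rot":[0,0,0],"fingers":1},{"dp":[0,0,0],"delta_rot":[0,0,0],"fingers":1}]'
cat > w.py <<'E'
import sys
from fit import *
im,d,P=cloud("wrist");P=P.reshape(-1,3);P=P[~np.isnan(P).any(1)]
s=manip.sense();T=R.from_quat(s["tool_rot"]).as_matrix()
print("t",s["t"],"tcp",s["tcp_pos"].round(4),"tooly ang",np.arctan2(T[1,1],T[0,1]).round(4),"z",T[:,2].round(4),"F",s["force"].round(1))
if sys.argv[1]=="roller": r=roller(P,np.array([.525,.289]),.142); print(r)
else: r=jig(P,np.array([.5165,-.036]),-1.34); print(r)
print("tool-frame offset to it (m):",T.T@(np.append(r[0],r[2])-s["tcp_pos"]))
cv2.imwrite(f"pics/w_{s['t']:.1f}.png",im[...,::-1])
E
python3 w.py roller
```

```text
[0.62562224 0.06708901 0.37295578] [ 0.14125814 -0.66107803 -0.6227308 ] [1.57137321 0.22308113 0.33462957]
(array([ 0.51742369, -0.03693172]), np.float64(-1.3436865477826936), np.float64(0.04686947203027858), array([-0.0791, -0.0403,  0.0404,  0.079 ]), 1545)
t: 1.15
tcp_pos: [0.5247, 0.2891, 0.2175]
tool_rot: [0.707, 0.707, -0.0, -0.0]
force: [-0.1, 0.2, 0.8]
finger_gap: 1.001
gripper_force: 0.0
t: 2.15
tcp_pos: [0.5252, 0.288, 0.2178]
tool_rot: [0.047, 0.999, -0.0, -0.0]
force: [-0.8, -0.0, -1.0]
finger_gap: 0.996
gripper_force: 0.0
t: 2.48
tcp_pos: [0.5252, 0.288, 0.2179]
tool_rot: [-0.071, 0.998, -0.0, -0.0]
force: [-0.2, -0.3, 0.3]
finger_gap: 0.997
gripper_force: 0.0
t 2.5333 tcp [0.5253 0.288  0.2179] tooly ang 1.7124 z [-4.e-04 -1.e-04 -1.e+00] F [ 0.4 -0.5  0.6]
(array([0.52334954, 0.28812132]), np.float64(0.1438168804603035), np.float64(0.20769122724558575), np.float64(-0.08784742595269684), np.float64(0.08432649372869246), 24148)
tool-frame offset to it (m): [0.00188348 0.00039788 0.01023789]
```

```bash
sed -i 's/P=P\[~np.isnan(P).any(1)\]$/P=P[~np.isnan(P).any(1)];P=P[P[:,2]<.12]/' w.py; python3 w.py roller
```

```text
t 2.5833 tcp [0.5253 0.288  0.218 ] tooly ang 1.7129 z [-3.e-04 -1.e-04 -1.e+00] F [ 0.3 -0.1 -0.3]
(array([0.52391598, 0.28805477]), np.float64(0.1413055107691712), np.float64(0.06777207551511986), np.float64(-0.08913974201851177), np.float64(0.08672597558282236), 9948)
tool-frame offset to it (m): [0.00133068 0.00023249 0.15020675]
```

```bash
python3 -m crank '[{"dp":[0.0006,0,0.0248],"delta_rot":[0,0,0],"fingers":1},{"dp":[0.0006,0,0.0248],"delta_rot":[0,0,0],"fingers":1},{"dp":[0.0006,0,0.0248],"delta_rot":[0,0,0],"fingers":1},{"dp":[0.0006,0,0.0248],"delta_rot":[0,0,0],"fingers":1},{"dp":[0,0,0.0248],"delta_rot":[0,0,0],"fingers":1},{"dp":[0,0,0.0248],"delta_rot":[0,0,0],"fingers":1},{"dp":[0,0,0.0248],"delta_rot":[0,0,0],"fingers":1},{"dp":[0,0,0.0248],"delta_rot":[0,0,0],"fingers":1},{"dp":[0,0,0],"delta_rot":[0,0,0],"fingers":1},{"dp":[0,0,0],"delta_rot":[0,0,0],"fingers":1}]' 40
python3 -m crank '[{"dp":[0,0,0],"delta_rot":[0,0,0],"fingers":-1},{"dp":[0,0,0],"delta_rot":[0,0,0],"fingers":-1},{"dp":[0,0,0],"delta_rot":[0,0,0],"fingers":-1},{"dp":[0,0,0],"delta_rot":[0,0,0],"fingers":-1},{"dp":[0,0,0],"delta_rot":[0,0,0],"fingers":-1},{"dp":[0,0,0],"delta_rot":[0,0,0],"fingers":-1},{"dp":[0,0,0],"delta_rot":[0,0,0],"fingers":-1},{"dp":[0,0,0],"delta_rot":[0,0,0],"fingers":-1},{"dp":[0,0,0],"delta_rot":[0,0,0],"fingers":-1},{"dp":[0,0,0],"delta_rot":[0,0,0],"fingers":-1}]' 40
```

```text
t: 3.42
tcp_pos: [0.5238, 0.2877, 0.1179]
tool_rot: [-0.072, 0.997, -0.0, -0.001]
force: [-0.7, -0.0, -0.4]
finger_gap: 0.995
gripper_force: 0.0
t: 4.25
tcp_pos: [0.5245, 0.2886, 0.1199]
tool_rot: [-0.072, 0.997, 0.001, 0.001]
force: [-0.7, 3.1, 5.2]
finger_gap: 0.456
gripper_force: 40.2
```

```bash
python3 -m crank '[{"dp":[0,0,-0.01],"delta_rot":[0,0,0],"fingers":-1},{"dp":[0,0,-0.03],"delta_rot":[0,0,0],"fingers":-1},{"dp":[0,0,-0.04],"delta_rot":[0,0,0],"fingers":-1},{"dp":[0,0,-0.045],"delta_rot":[0,0,0],"fingers":-1},{"dp":[0,0,-0.045],"delta_rot":[0,0,0],"fingers":-1},{"dp":[0,0,-0.04],"delta_rot":[0,0,0],"fingers":-1},{"dp":[0,0,-0.03],"delta_rot":[0,0,0],"fingers":-1},{"dp":[0,0,0],"delta_rot":[0,0,0],"fingers":-1}]' 40
python3 -m crank '[{"dp":[0.009,-0.0524,0],"delta_rot":[0,0,0],"fingers":-1},{"dp":[0.009,-0.0524,0],"delta_rot":[0,0,0],"fingers":-1},{"dp":[0.009,-0.0524,0],"delta_rot":[0,0,0],"fingers":-1},{"dp":[0.009,-0.0524,0],"delta_rot":[0,0,0],"fingers":-1},{"dp":[0.009,-0.0524,0],"delta_rot":[0,0,0],"fingers":-1},{"dp":[0.009,-0.0524,0],"delta_rot":[0,0,0],"fingers":-1},{"dp":[0.009,-0.0524,0],"delta_rot":[0,0,0],"fingers":-1},{"dp":[0.009,-0.0524,0],"delta_rot":[0,0,0],"fingers":-1},{"dp":[0.009,-0.0524,0],"delta_rot":[0,0,0],"fingers":-1},{"dp":[0.009,-0.0524,0],"delta_rot":[0,0,0],"fingers":-1},{"dp":[0.009,-0.0524,0],"delta_rot":[0,0,0],"fingers":-1},{"dp":[0.009,-0.0524,0],"delta_rot":[0,0,0],"fingers":-1}]'
python3 -m crank '[{"dp":[0,0,0],"delta_rot":[0,0,0.0197],"fingers":-1},{"dp":[0,0,0],"delta_rot":[0,0,0.0197],"fingers":-1},{"dp":[0,0,0],"delta_rot":[0,0,0.0197],"fingers":-1},{"dp":[0,0,0],"delta_rot":[0,0,0.0197],"fingers":-1},{"dp":[0,0,0],"delta_rot":[0,0,0.0197],"fingers":-1},{"dp":[0,0,0],"delta_rot":[0,0,0.0197],"fingers":-1},{"dp":[0,0,0],"delta_rot":[0,0,0.0197],"fingers":-1},{"dp":[0,0,0],"delta_rot":[0,0,0.0197],"fingers":-1},{"dp":[0,0,0],"delta_rot":[0,0,0.0197],"fingers":-1},{"dp":[0,0,0],"delta_rot":[0,0,0.0197],"fingers":-1},{"dp":[0,0,0],"delta_rot":[0,0,0.0197],"fingers":-1},{"dp":[0,0,0],"delta_rot":[0,0,0.0197],"fingers":-1}]'
python3 -m crank '[{"dp":[0,0,0],"delta_rot":[0,0,0],"fingers":-1},{"dp":[0,0,0],"delta_rot":[0,0,0],"fingers":-1}]'
python3 - <<'E'
from fit import *
s=manip.sense();T=R.from_quat(s["tool_rot"]).as_matrix()
print(s["tcp_pos"],np.arctan2(T[1,1],T[0,1]),T[:,2],s["force"],s["finger_gap"])
for n in("scene","side","wrist"):
    im,d,P=cloud(n);cv2.imwrite(f"pics/hold_{n}.png",im[...,::-1])
    P=P.reshape(-1,3);P=P[~np.isnan(P).any(1)]
    c=s["tcp_pos"][:2];yaw=-1.3437
    e=np.array([np.cos(yaw),np.sin(yaw)]);nn=np.array([-e[1],e[0]])
    d=P[:,:2]-c;a,b=d@e,d@nn;z=s["tcp_pos"][2]-.054
    m=(abs(b)<.025)&(abs(P[:,2]-z)<.027)&(abs(a)<.12);a,b,z=a[m],b[m],P[m,2]
    k=abs(a)>.035
    L=lambda p:np.hypot(b[k]-p[0]-p[1]*a[k],z[k]-p[2]-p[3]*a[k])-.02
    print(n,np.percentile(a,[.5,99.5]),"lat,yaw,z,pitch",least_squares(L,[0,0,z.mean(),0],loss="soft_l1",f_scale=.002).x,m.sum())
E
```

```text
t: 4.92
tcp_pos: [0.5256, 0.2878, 0.2419]
tool_rot: [-0.072, 0.997, 0.0, 0.003]
force: [0.6, 0.3, -2.1]
finger_gap: 0.451
gripper_force: 40.6
t: 5.92
tcp_pos: [0.5148, -0.0324, 0.2375]
tool_rot: [-0.072, 0.997, 0.0, -0.002]
force: [-0.0, 0.5, -1.8]
finger_gap: 0.453
gripper_force: 40.8
t: 6.92
tcp_pos: [0.515, -0.0311, 0.2375]
tool_rot: [0.624, 0.782, -0.001, -0.001]
force: [0.7, -0.0, -2.6]
finger_gap: 0.456
gripper_force: 40.9
t: 7.08
tcp_pos: [0.5153, -0.0311, 0.2378]
tool_rot: [0.62, 0.785, -0.001, -0.001]
force: [-0.3, 1.1, -2.2]
finger_gap: 0.456
gripper_force: 40.9
[ 0.51525953 -0.03111496  0.23784016] 0.23322730770986402 [-2.52030400e-03  1.98247991e-04 -9.99996804e-01] [-0.33022364  1.07601098 -2.22280002] 0.45551856826029796
scene [-0.08905476  0.11805167] lat,yaw,z,pitch [-1.77562094e-04 -1.67635705e-03  1.87084420e-01  1.17288323e-02] 683
side [-0.09443151  0.04029427] lat,yaw,z,pitch [ 0.00125401 -0.00317035  0.1839817  -0.0034761 ] 473
wrist [-0.08931538  0.01970425] lat,yaw,z,pitch [ 0.00078331 -0.00045051  0.18616915 -0.00048544] 23308
```

```bash
python3 -m crank '[{"dp":[0,0,0.028],"delta_rot":[0,0,0],"fingers":-1},{"dp":[0,0,0.036],"delta_rot":[0,0,0],"fingers":-1},{"dp":[0,0.001,0.036],"delta_rot":[0,0,0],"fingers":-1},{"dp":[0,0,0.036],"delta_rot":[0,0,0],"fingers":-1},{"dp":[0,0,0.03],"delta_rot":[0,0,0],"fingers":-1},{"dp":[0,0,0.02],"delta_rot":[0,0,0],"fingers":-1},{"dp":[0,0,0.014],"delta_rot":[0,0,0],"fingers":-1},{"dp":[0,0,0.008],"delta_rot":[0,0,0],"fingers":-1},{"dp":[0,0,0],"delta_rot":[0,0,0],"fingers":-1},{"dp":[0,0,0],"delta_rot":[0,0,0],"fingers":-1}]'
python3 -m crank '[{"dp":[0,0,0.002],"delta_rot":[0,0,0],"fingers":-1},{"dp":[0,0,0.002],"delta_rot":[0,0,0],"fingers":-1},{"dp":[0,0,0.002],"delta_rot":[0,0,0],"fingers":-1},{"dp":[0,0,0.002],"delta_rot":[0,0,0],"fingers":-1},{"dp":[0,0,0],"delta_rot":[0,0,0],"fingers":-1},{"dp":[0,0,0],"delta_rot":[0,0,0],"fingers":-1}]'
```

```text
t: 8.07
tcp_pos: [0.5169, -0.031, 0.1352]
tool_rot: [0.621, 0.784, 0.0, 0.0]
force: [-0.1, 0.3, -2.0]
finger_gap: 0.456
gripper_force: 41.0
t: 8.57
tcp_pos: [0.5165, -0.0309, 0.131]
tool_rot: [0.621, 0.784, -0.0, 0.0]
force: [0.5, 0.1, -2.5]
finger_gap: 0.455
gripper_force: 41.0
```

```bash
python3 -m crank '[{"dp":[0,-0.001,0.002],"delta_rot":[0,0,0],"fingers":-1},{"dp":[0,0,0.002],"delta_rot":[0,0,0],"fingers":-1},{"dp":[0,0,0.002],"delta_rot":[0,0,0],"fingers":-1},{"dp":[0,0,0],"delta_rot":[0,0,0],"fingers":-1},{"dp":[0,0,0],"delta_rot":[0,0,0],"fingers":-1}]'
python3 -m crank '[{"dp":[0,0,0.001],"delta_rot":[0,0,0],"fingers":-1},{"dp":[0,0,0.001],"delta_rot":[0,0,0],"fingers":-1},{"dp":[0,0,0],"delta_rot":[0,0,0],"fingers":-1},{"dp":[0,0,0],"delta_rot":[0,0,0],"fingers":-1}]'
```

```text
t: 8.98
tcp_pos: [0.516, -0.031, 0.1278]
tool_rot: [0.621, 0.784, -0.0, -0.0]
force: [0.3, -1.2, -2.2]
finger_gap: 0.459
gripper_force: 41.0
t: 9.32
tcp_pos: [0.516, -0.0311, 0.1274]
tool_rot: [0.621, 0.784, 0.0, 0.0]
force: [-1.5, -0.1, 4.4]
finger_gap: 0.454
gripper_force: 41.5
```

```bash
python3 -m crank '[{"dp":[-0.002,0,0],"delta_rot":[0,0,0],"fingers":-1},{"dp":[-0.002,0,0],"delta_rot":[0,0,0],"fingers":-1},{"dp":[-0.002,0,0],"delta_rot":[0,0,0],"fingers":-1},{"dp":[-0.002,0,0],"delta_rot":[0,0,0],"fingers":-1},{"dp":[0,0,0],"delta_rot":[0,0,0],"fingers":-1}]'
python3 -m crank '[{"dp":[-0.002,0,0],"delta_rot":[0,0,0],"fingers":-1},{"dp":[-0.001,0,0],"delta_rot":[0,0,0],"fingers":-1},{"dp":[0,0,0],"delta_rot":[0,0,0],"fingers":-1},{"dp":[0,0,0],"delta_rot":[0,0,0],"fingers":-1}]'
```

```text
t: 9.73
tcp_pos: [0.5162, -0.034, 0.1269]
tool_rot: [0.622, 0.783, 0.0, -0.001]
force: [-2.3, 4.6, 4.7]
finger_gap: 0.455
gripper_force: 41.5
t: 10.07
tcp_pos: [0.5165, -0.0353, 0.1269]
tool_rot: [0.622, 0.783, 0.0, -0.001]
force: [-1.7, 5.4, 4.0]
finger_gap: 0.455
gripper_force: 41.5
```

```bash
python3 -m crank '[{"dp":[-0.002,0,0],"delta_rot":[0,0,0],"fingers":-1},{"dp":[-0.001,0,0],"delta_rot":[0,0,0],"fingers":-1},{"dp":[0,0,0],"delta_rot":[0,0,0],"fingers":-1},{"dp":[0,0,0],"delta_rot":[0,0,0],"fingers":-1}]'
python3 -m crank '[{"dp":[-0.002,0,0],"delta_rot":[0,0,0],"fingers":-1},{"dp":[0,0,0],"delta_rot":[0,0,0],"fingers":-1},{"dp":[0,0,0],"delta_rot":[0,0,0],"fingers":-1}]'
```

```text
t: 10.4
tcp_pos: [0.5168, -0.0367, 0.1269]
tool_rot: [0.622, 0.783, 0.0, -0.001]
force: [-1.9, 5.3, 4.3]
finger_gap: 0.458
gripper_force: 41.5
t: 10.65
tcp_pos: [0.517, -0.0377, 0.1269]
tool_rot: [0.622, 0.783, 0.0, -0.001]
force: [-2.3, 5.1, 4.0]
finger_gap: 0.454
gripper_force: 41.5
```

Not against the stop yet, as the force is still flat (sliding friction). I'll keep pushing.

```bash
python3 -m crank '[{"dp":[-0.002,0,0],"delta_rot":[0,0,0],"fingers":-1},{"dp":[0,0,0],"delta_rot":[0,0,0],"fingers":-1},{"dp":[0,0,0],"delta_rot":[0,0,0],"fingers":-1}]'
python3 -m crank '[{"dp":[-0.002,0,0],"delta_rot":[0,0,0],"fingers":-1},{"dp":[0,0,0],"delta_rot":[0,0,0],"fingers":-1},{"dp":[0,0,0],"delta_rot":[0,0,0],"fingers":-1}]'
```

```text
t: 10.9
tcp_pos: [0.5171, -0.038, 0.1269]
tool_rot: [0.622, 0.783, 0.0, -0.002]
force: [-2.1, 7.5, 4.3]
finger_gap: 0.454
gripper_force: 41.6
t: 11.15
tcp_pos: [0.5171, -0.0381, 0.1269]
tool_rot: [0.622, 0.783, 0.001, -0.002]
force: [-1.3, 11.6, 5.2]
finger_gap: 0.456
gripper_force: 41.6
```

```bash
python3 -m crank '[{"dp":[0,0,0],"delta_rot":[0,0,0],"fingers":0.2},{"dp":[0,0,0],"delta_rot":[0,0,0],"fingers":0.4},{"dp":[0,0,0],"delta_rot":[0,0,0],"fingers":0.6},{"dp":[0,0,0],"delta_rot":[0,0,0],"fingers":0.8},{"dp":[0,0,0],"delta_rot":[0,0,0],"fingers":0.8},{"dp":[0,0,0],"delta_rot":[0,0,0],"fingers":0.8}]'
python3 -m crank '[{"dp":[0.002,0,-0.02],"delta_rot":[0,0,0],"fingers":0.8},{"dp":[0.004,0,-0.04],"delta_rot":[0,0,0],"fingers":0.8},{"dp":[0.02,0,-0.05],"delta_rot":[0,0,0],"fingers":0.8},{"dp":[0.02,0,-0.05],"delta_rot":[0,0,0],"fingers":0.8},{"dp":[0.02,0,-0.05],"delta_rot":[0,0,0],"fingers":0.8},{"dp":[0.02,0,-0.05],"delta_rot":[0,0,0],"fingers":0.8},{"dp":[0.02,0,-0.03],"delta_rot":[0,0,0],"fingers":0.8},{"dp":[0,0,0],"delta_rot":[0,0,0],"fingers":0.8},{"dp":[0,0,0],"delta_rot":[0,0,0],"fingers":0.8}]'
cat > chk.py <<'E'
from fit import *
s=manip.sense();print(s["t"],s["tcp_pos"])
o=np.array([.5174,-.0369]);yaw=-1.3437;e=np.array([np.cos(yaw),np.sin(yaw)]);nn=np.array([-e[1],e[0]])
for n in("scene","side","wrist"):
    im,_,P=cloud(n);cv2.imwrite(f"pics/c{s['t']:.1f}_{n}.png",im[...,::-1])
    P=P.reshape(-1,3);P=P[~np.isnan(P).any(1)]
    d=P[:,:2]-o;A,B,Z=d@e,d@nn,P[:,2]
    m=(abs(B)<.025)&(abs(Z-.08)<.02)&(abs(A)<.1);a,b,z=A[m],B[m],Z[m]
    if m.sum()>100:
        k=abs(abs(a)-.06)>.022
        L=lambda p:np.hypot(b[k]-p[0]-p[1]*a[k],z[k]-p[2]-p[3]*a[k])-.02
        print(n,"ends",np.percentile(a[z>.08],[.5,99.5]),"lat,yaw,z,pitch",least_squares(L,[0,0,.075,0],loss="soft_l1",f_scale=.002).x,m.sum())
    # handle: dark points beyond pivot
    dark=im.reshape(-1,3)[~np.isnan(P).any(1)] if False else None
    h=(abs(B)<.02)&(A>.15)&(A<.28)&(Z>.125)&(Z<.24)
    if h.sum()>20:
        x,zz=A[h],Z[h]; r=np.hypot(x-.154,zz-.115);g=(r>.05)
        print("  handle angle",np.median(np.arctan2(zz[g]-.115,x[g]-.154)),"n",g.sum(),"lat",np.median(B[h][g]),"r max",np.percentile(r,98), "tip xz",x[g].max(),zz[g].max())
    f=(abs(B)<.03)&(A>.08)&(A<.15)&(Z>.14)&(Z<.22)
    if f.sum()>10: print("  foot",np.median(A[f]),np.median(B[f]),Z[f].max(),A[f].max(),f.sum())
E
python3 chk.py
```

```text
t: 11.65
tcp_pos: [0.5185, -0.0412, 0.1269]
tool_rot: [0.621, 0.783, 0.0, 0.0]
force: [-0.1, -0.4, 0.2]
finger_gap: 0.902
gripper_force: 0.0
t: 12.4
tcp_pos: [0.5063, 0.0111, 0.2731]
tool_rot: [0.621, 0.784, 0.001, 0.001]
force: [-0.4, 0.2, -1.1]
finger_gap: 0.899
gripper_force: 0.0
12.4 [0.50632549 0.01105797 0.27313464]
scene ends [-0.08762145  0.09976468] lat,yaw,z,pitch [-0.00027347  0.00368628  0.0757085   0.00283383] 708
  handle angle 1.1824416230723864 n 120 lat 0.006970999556066015 r max 0.1172383130000561 tip xz 0.20793572713203712 0.22397554147984
  foot 0.11499559301088225 0.0063792802663408775 0.18845885134188056 0.1272592615468345 83
side ends [-0.09404621  0.0991466 ] lat,yaw,z,pitch [ 0.00087557 -0.00571251  0.07333954  0.00823434] 602
wrist ends [-0.08941788  0.09150963] lat,yaw,z,pitch [-1.69597508e-04  2.13768507e-05  7.48468816e-02  2.69702813e-03] 6930
```

The roller is bedded: the wrist fit gives z 74.8 mm, yaw near 0 and an 11.6 N reaction from the stop before release. The handle stands at about 1.18 rad. Next I'll shut the fingers and move to the near side of the handle.

```bash
python3 -m crank '[{"dp":[0,0,-0.03],"delta_rot":[0,0,0],"fingers":-1},{"dp":[-0.02,0,-0.03],"delta_rot":[0,0,0],"fingers":-1},{"dp":[-0.05,0,0],"delta_rot":[0,0,0],"fingers":-1},{"dp":[-0.06,0,0],"delta_rot":[0,0,0],"fingers":-1},{"dp":[-0.06,0,0],"delta_rot":[0,0,0],"fingers":-1},{"dp":[-0.06,0,0],"delta_rot":[0,0,0],"fingers":-1},{"dp":[-0.06,0,0],"delta_rot":[0,0,0],"fingers":-1},{"dp":[-0.06,0,0],"delta_rot":[0,0,0],"fingers":-1},{"dp":[-0.04,0,0],"delta_rot":[0,0,0],"fingers":-1},{"dp":[0,0,0],"delta_rot":[0,0,0],"fingers":-1},{"dp":[0,0,0],"delta_rot":[0,0,0],"fingers":-1}]' 40
python3 - <<'E'
from fit import *
s=manip.sense();T=R.from_quat(s["tool_rot"]).as_matrix()
yaw=-1.3437;e=np.array([np.cos(yaw),np.sin(yaw)]);n=np.array([-e[1],e[0]]);d=s["tcp_pos"][:2]-[.5174,-.0369]
print(d@e,d@n,s["tcp_pos"][2]-.073,s["finger_gap"],np.arctan2(T[1,1],T[0,1]),T[:,2])
im,_=manip.snapshot("scene");cv2.imwrite("pics/pre.png",cv2.resize(im[150:250,120:270,::-1],(750,500),interpolation=cv2.INTER_CUBIC))
E
```

```text
t: 13.47
tcp_pos: [0.5524, -0.1902, 0.3001]
tool_rot: [0.622, 0.783, -0.0, -0.002]
force: [-0.5, 0.9, -0.4]
finger_gap: -0.001
gripper_force: 0.0
0.15720498905433716 -0.00038711997629914445 0.22706309456598534 -0.000678996443375463 0.22701172557702373 [-0.00287245  0.00188812 -0.99999409]
```

View pics/pre.png

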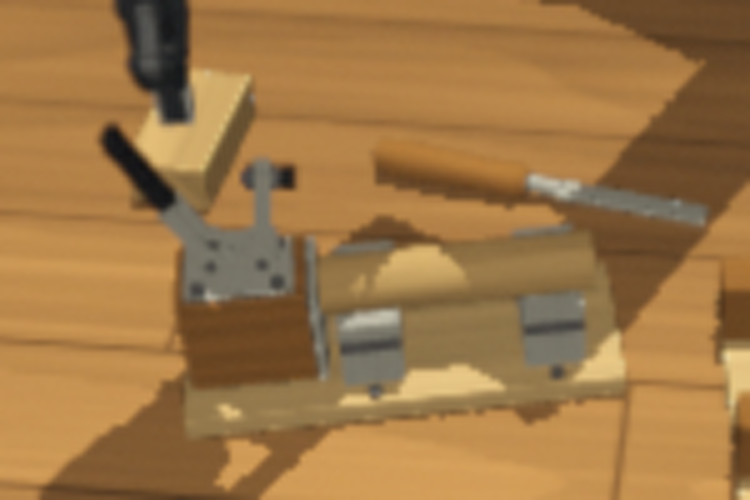

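The picture shows the roller in both Vs with its end at the stop plate, about (320,275). The shut fingertip at (175,110) sits between the foot (275,178) and the handle (135,165). Next I'll lower it and swing the handle over.

```bash
python3 -m crank '[{"dp":[0,0,0.02],"delta_rot":[0,0,0],"fingers":-1},{"dp":[0,0,0.023],"delta_rot":[0,0,0],"fingers":-1},{"dp":[0,0,0],"delta_rot":[0,0,0],"fingers":-1},{"dp":[-0.0157,0,0],"delta_rot":[0,0,0],"fingers":-1},{"dp":[-0.0157,0,0],"delta_rot":[0,0,0],"fingers":-1},{"dp":[-0.0157,0,0.0068],"delta_rot":[0,0,0],"fingers":-1},{"dp":[-0.0157,0,0.0068],"delta_rot":[0,0,0],"fingers":-1},{"dp":[0,0,0],"delta_rot":[0,0,0],"fingers":-1}]'
python3 -m crank '[{"dp":[-0.0158,0,0.0107],"delta_rot":[0,0,0],"fingers":-1},{"dp":[-0.0158,0,0.0107],"delta_rot":[0,0,0],"fingers":-1},{"dp":[-0.0132,0,0.0135],"delta_rot":[0,0,0],"fingers":-1},{"dp":[-0.0132,0,0.0135],"delta_rot":[0,0,0],"fingers":-1},{"dp":[0,0,0],"delta_rot":[0,0,0],"fingers":-1}]'
python3 - <<'E'
from fit import *
s=manip.sense()
yaw=-1.3437;e=np.array([np.cos(yaw),np.sin(yaw)]);n=np.array([-e[1],e[0]]);d=s["tcp_pos"][:2]-[.5174,-.0369]
print(d@e+.011,d@n,s["tcp_pos"][2]-.073)
im,_=manip.snapshot("scene");cv2.imwrite("pics/mid.png",cv2.resize(im[150:250,120:270,::-1],(750,500),interpolation=cv2.INTER_CUBIC))
E
```

```text
t: 14.18
tcp_pos: [0.5607, -0.2214, 0.2733]
tool_rot: [0.622, 0.783, -0.0, 0.001]
force: [-0.7, 0.5, 0.2]
finger_gap: 0.004
gripper_force: 0.0
t: 14.6
tcp_pos: [0.5664, -0.2489, 0.2474]
tool_rot: [0.622, 0.783, -0.0, -0.001]
force: [-0.5, -0.3, 0.2]
finger_gap: 0.001
gripper_force: 0.0
0.22857247259729013 6.542729287329932e-06 0.1743873339595513
```

View pics/mid.png

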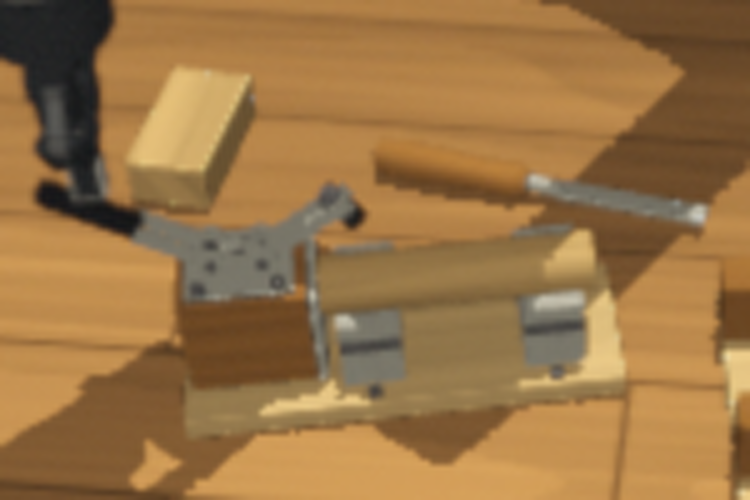

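The handle follows the fingertip at (90,195) and the foot is swinging down at (350,212), so I'll continue to home.

```bash
python3 -m crank '[{"dp":[-0.0104,0,0.0161],"delta_rot":[0,0,0],"fingers":-1},{"dp":[-0.0104,0,0.0161],"delta_rot":[0,0,0],"fingers":-1},{"dp":[-0.0069,0,0.0176],"delta_rot":[0,0,0],"fingers":-1},{"dp":[-0.0069,0,0.0176],"delta_rot":[0,0,0],"fingers":-1},{"dp":[0,0,0],"delta_rot":[0,0,0],"fingers":-1}]'
python3 -m crank '[{"dp":[-0.0021,0,0.0093],"delta_rot":[0,0,0],"fingers":-1},{"dp":[-0.0021,0,0.0093],"delta_rot":[0,0,0],"fingers":-1},{"dp":[-0.0012,0,0.009],"delta_rot":[0,0,0],"fingers":-1},{"dp":[-0.0012,0,0.009],"delta_rot":[0,0,0],"fingers":-1},{"dp":[0,0,0],"delta_rot":[0,0,0],"fingers":-1},{"dp":[0,0,0],"delta_rot":[0,0,0],"fingers":-1}]'
python3 -m crank '[{"dp":[0,0,0.004],"delta_rot":[0,0,0],"fingers":-1},{"dp":[0,0,0.004],"delta_rot":[0,0,0],"fingers":-1},{"dp":[0,0,0],"delta_rot":[0,0,0],"fingers":-1},{"dp":[0,0,0],"delta_rot":[0,0,0],"fingers":-1}]'
```

```text
t: 15.07
tcp_pos: [0.57, -0.2646, 0.2132]
tool_rot: [0.622, 0.783, -0.0, -0.002]
force: [0.7, 0.1, -0.4]
finger_gap: -0.003
gripper_force: 0.0
t: 15.57
tcp_pos: [0.5715, -0.2675, 0.1971]
tool_rot: [0.621, 0.784, 0.0, -0.0]
force: [0.4, 0.4, 0.3]
finger_gap: -0.007
gripper_force: 0.0
t: 15.9
tcp_pos: [0.5714, -0.2676, 0.1934]
tool_rot: [0.621, 0.784, 0.0, -0.0]
force: [1.2, 0.3, -0.3]
finger_gap: 0.003
gripper_force: 0.0
```

```bash
python3 -m crank '[{"dp":[0,0,0.003],"delta_rot":[0,0,0],"fingers":-1},{"dp":[0,0,0.003],"delta_rot":[0,0,0],"fingers":-1},{"dp":[0,0,0],"delta_rot":[0,0,0],"fingers":-1},{"dp":[0,0,0],"delta_rot":[0,0,0],"fingers":-1}]'
python3 -m crank '[{"dp":[0,0,0.003],"delta_rot":[0,0,0],"fingers":-1},{"dp":[0,0,0],"delta_rot":[0,0,0],"fingers":-1},{"dp":[0,0,0],"delta_rot":[0,0,0],"fingers":-1}]'
```

```text
t: 16.23
tcp_pos: [0.5715, -0.2677, 0.1908]
tool_rot: [0.621, 0.784, 0.0, 0.0]
force: [-1.5, 0.5, 3.8]
finger_gap: 0.004
gripper_force: 1.8
t: 16.48
tcp_pos: [0.5715, -0.2677, 0.1907]
tool_rot: [0.621, 0.784, 0.0, 0.0]
force: [-2.1, 1.4, 10.4]
finger_gap: -0.0
gripper_force: 5.2
```

The handle is on its hard stop: the force rose to 10 N with no further travel. I'll retreat and check.

```bash
python3 -m crank '[{"dp":[0,0,-0.02],"delta_rot":[0,0,0],"fingers":-1},{"dp":[0,0,-0.04],"delta_rot":[0,0,0],"fingers":-1},{"dp":[0,0,-0.06],"delta_rot":[0,0,0],"fingers":-1},{"dp":[0,0,-0.06],"delta_rot":[0,0,0],"fingers":-1},{"dp":[0,0,-0.06],"delta_rot":[0,0,0],"fingers":-1},{"dp":[0,0,0],"delta_rot":[0,0,0],"fingers":-1},{"dp":[0,0,0],"delta_rot":[0,0,0],"fingers":-1},{"dp":[0,0,0],"delta_rot":[0,0,0],"fingers":-1}]'
sed -i 's/(Z>.125)/(Z>.105)/' chk.py; python3 chk.py; python3 - <<'E'
from fit import *
im,_=manip.snapshot("scene");cv2.imwrite("pics/end.png",cv2.resize(im[150:250,120:270,::-1],(750,500),interpolation=cv2.INTER_CUBIC))
E
```

```text
t: 17.15
tcp_pos: [0.571, -0.2673, 0.3084]
tool_rot: [0.621, 0.784, -0.0, -0.001]
force: [-0.4, 1.2, -0.2]
finger_gap: 0.001
gripper_force: 0.0
17.15 [ 0.57099616 -0.26729064  0.30842464]
scene ends [-0.08748706  0.09966316] lat,yaw,z,pitch [-0.00030491  0.00348257  0.07586012 -0.00348257] 682
  handle angle 0.020110210239863126 n 133 lat 0.00606745867825304 r max 0.11566860559353379 tip xz 0.27004780540042767 0.23962225046317387
side ends [-0.09225354  0.09872344] lat,yaw,z,pitch [ 0.00075698 -0.00369797  0.07322218  0.02176163] 565
  handle angle -0.004985885510843284 n 60 lat 0.0022575638601487055 r max 0.14336233924593988 tip xz 0.26846123855313175 0.23990087210885747
wrist ends [0.05967523 0.09991308] lat,yaw,z,pitch [ 0.00248586 -0.02757293  0.05377042  0.24461838] 1686
  handle angle 0.027073138949184422 n 1169 lat -0.00036091051307392426 r max 0.11515931656271357 tip xz 0.26956839692853835 0.23993109328592435
```

View pics/end.png

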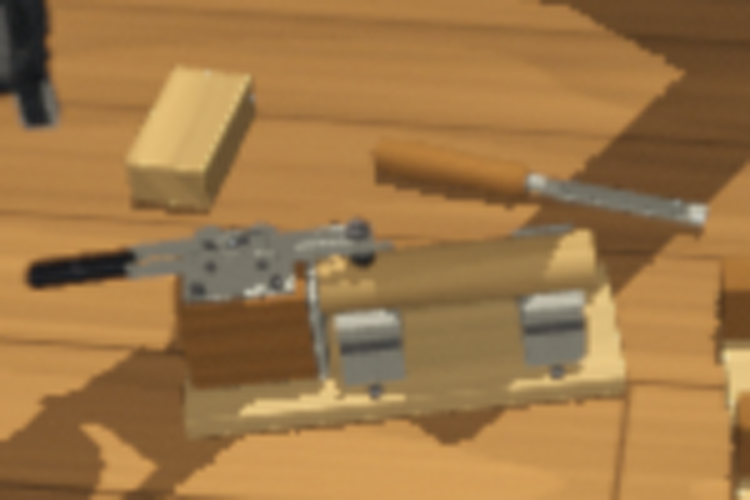

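The handle lies level at (80,270), the foot rests on the roller at (358,250), the roller has not moved, and the robot is clear.

```bash
python3 -c "
from station import manip
print(manip.sign_off())"
```

```text
the job is handed in; nothing more can be done
None
```

The roller is bedded in both V-blocks against the stop plate, the clamp was then pressed home with its foot on the roller, and the job is handed in; no verdict came back.

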